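# Staggered desk-tray tower, filled and covered

## Task

Build the desk-tray tower: stack every loose tray on the black base tray that stands fixed on the desk, the first shifted 40 mm lengthwise away from the base's orange tag, the next straight above the base, and so on in turn, each level with its foot inside the rim of the tray below, in any order of colours. Then put the eraser and the red clip box into the top tray, and close that tray with the thin wooden cover laid flush on its rim; the cover is too thin to pick up off the desk, so slide it part way out over the desk's end to get hold of it. Leave everything else on the desk where it is.

Things in the scene. Friction and masses are not known exactly. Their poses are not given: they have to be found in the camera images.
- base_tray: black base tray fixed to the desk, 60 wide (x) x 170 long (y) mm, rim at z = 34, walls 3 thick, inside 54 x 164, its floor at z = 7. Origin: centre of its underside, on the desk. An orange tag on the outside of its +y end and an orange patch inside at that end; the first, third.. trays go 40 towards its -y.
- tray1: light grey plastic loose tray, 60 wide (x) x 170 long (y) mm, 90 g, both ends alike; walls and floor 3 thick, floor top at z = 7, rim at z = 34. Origin: centre of the underside of its rubber foot, 42 x 72, 4 high. Stacked, its floor lies on the rim below and the foot drops inside: each tray adds 30 in height, and can be shifted at most 46 lengthwise, 6 sideways. May be absent.
- tray2: blue plastic loose tray, 60 wide (x) x 170 long (y) mm, 90 g, both ends alike; walls and floor 3 thick, floor top at z = 7, rim at z = 34. Origin: centre of the underside of its rubber foot, 42 x 72, 4 high. Stacked, its floor lies on the rim below and the foot drops inside: each tray adds 30 in height, and can be shifted at most 46 lengthwise, 6 sideways. May be absent.
- tray3: yellow plastic loose tray, 60 wide (x) x 170 long (y) mm, 90 g, both ends alike; walls and floor 3 thick, floor top at z = 7, rim at z = 34. Origin: centre of the underside of its rubber foot, 42 x 72, 4 high. Stacked, its floor lies on the rim below and the foot drops inside: each tray adds 30 in height, and can be shifted at most 46 lengthwise, 6 sideways. May be absent.
- tray4: green plastic loose tray, 60 wide (x) x 170 long (y) mm, 90 g, both ends alike; walls and floor 3 thick, floor top at z = 7, rim at z = 34. Origin: centre of the underside of its rubber foot, 42 x 72, 4 high. Stacked, its floor lies on the rim below and the foot drops inside: each tray adds 30 in height, and can be shifted at most 46 lengthwise, 6 sideways. May be absent.
- cover: thin flat cover, brown wood, 64 wide (x) x 174 long (y) x 2.5 mm thick, 45 g, lying flat on the desk, its long side roughly square to the desk's end. Origin: centre of its underside. Pressed with about 10 to 20 N by the fingertips it slides along with them; fingers can reach down past it where it juts out over the desk's end and grip it across its width.
- eraser: white eraser in a blue sleeve, 40 (x) x 20 (y) x 14 high mm, 20 g, origin at the centre of its underside.
- clip_box: closed red paper-clip box with a white band, 40 (x) x 30 (y) x 18 high mm, 50 g, origin at the centre of its underside.
- desk_end (a point): a point on the upper edge of the desk's right-hand end: a straight edge along world x at this y, desk top at z = 0, 30 mm thick; beyond it (more negative y) there is nothing but the floor.
- mug: white mug, 76 across, 90 high mm; a bystander to be left alone; origin at the centre of its underside
- pencil_cup: dark pencil cup with pens, 72 across, 150 high with the pens mm; a bystander to be left alone; origin at the centre of its underside
- stapler: black stapler, 130 long, 43 high mm; a bystander to be left alone; origin at the centre of its underside
- mouse: black computer mouse, 60 x 100, 34 high mm; a bystander to be left alone; origin at the centre of its underside
- sticky_notes: yellow block of sticky notes, 76 x 76 x 15 mm; a bystander to be left alone; origin at the centre of its underside
- tape_dispenser: grey tape dispenser, 50 x 130, 75 high mm; a bystander to be left alone; origin at the centre of its underside
Mind the look-alikes: they are no part of the job. What is shaped like the eraser but yellow is not meant.

How it is judged:
By the outcome, as a careful person would: the job done as asked, in the order asked, and still so for the second after the job is handed in, with the robot touching nothing.
Of tray1, tray2, tray3, tray4 only 3 to 4 are there at a start; the rules pass over those that are not, and their reading is None.
At some moment in a run one of tray1, tray2, tray3, tray4, eraser, clip_box may be knocked a few centimetres aside while the robot is not near it.
It also fails if it takes over 210 s, if anything falls off the work surface, if the arm or the gripper's body presses on something with over 40 N, if the wrist force passes 120 N, or if a joint passes its speed limit or range.

## Robot

A 6-joint arm with a two-finger parallel gripper is mounted at the origin on the work surface. World frame = base frame: x ahead of the robot, y to its left, z up, the work surface at z = 0. Lengths are in m, angles in rad, forces in N, time in s.
With the tool pointing down it reaches from about 0.225 to 0.725 m from the base axis. Payload 3.1 kg.
Tool frame: the origin (TCP) lies at the very end of the fingers, on their centre line; the grasp point (between the pads) lies 19 mm behind it (manip.grip_point_offset is the distance from the TCP to the grasp point, in m); z points along the fingers, y is the line along which they close (so a half turn about z gives the same grasp; the last joint's range is limited). The gripper opens to 85 mm and grips with 20 to 120 N. Pads are 22 mm wide; open, the fingers measure 114 mm over their backs; the gripper's body (76 mm by 85 mm) begins 54 mm behind the grasp point. The pads swing forward as they close: fully open they stand 13 mm farther back than shut.
Start: joints at [1.184, 0.048, 0.099, 1.622, 0, 1.443], TCP at [0.134, 0.508, 0.231] pointing down, gripper open.
Joint ranges: [-2.91, 2.91], [-0.99, 1.94], [-1.21, 1.42], [-2.12, 2.29], [-1.49, 1.47], [-3.14, 3.14]. Speed limits (rad/s): [2.79, 2.79, 3.14, 3.14, 3.14, 3.14].

## Interface

Orientations are given as [roll, pitch, yaw] about the fixed x, y, z axes, in that order (R = Rz(yaw) Ry(pitch) Rx(roll)).
In Python, from rig import manip, imaging gives the robot as it stands.
- The arm moves only by the shell command python3 -m jog 'ROWS' [OPENING]. ROWS is JSON, one flat list of numbers, 4 for each row, row after row: the shift along the tool's x, y, z in units of 50 mm (1.0 is 50 mm), then the turn about the tool's z in units of 6 degrees (1.0 is 6 degrees). In form: [x, y, z, turn, x, y, z, turn, ...]. A call has 1 to 20 rows; each row shifts and turns the commanded pose from where the row before left it, along the tool's axes as they then stand; what a row does not reach is not made up. A row lasts 1/8 s, in which the tool goes at most 62.5 mm and 10.7 degrees, less where a joint would pass 70% of its speed; a pose out of reach is approached as far as the arm can. A call is refused whole if a number of a shift passes 1 or a number of a turn 1, either way. A call with a gripper value outside its range is refused whole. OPENING is the closure, from -1 (fully open) to 1 (shut), set as the call begins (- or left out, the last holds). The fingers move at their own pace and stop on an object; the grip force is fixed at half the most. Time passes only in rows, so rows that do not move let the fingers close. It gives the time, the measured TCP pose, the force, the opening and the grip force at its end, in the units of the state.
- manip.sense(): the state, without advancing time (a new reading comes with each control period).
- imaging.read_camera(name): name is "side" or "top" or "wrist"; returns the picture (384x512x3 uint8, red, green, blue); there is no depth.
- imaging.calibration(name): a dict with "fovy" (degrees; the focal length in pixels is half the picture's height over the tangent of half this angle, whatever the lens; pixels are square), "cx", "cy" (the principal point, pixels), "rvec" (rotation vector, rad) and "tvec" (3), from world to camera coordinates, as OpenCV has them. Camera axes: x right, y down, z forward; pixel columns grow to the right and rows downward; lengths in m; the calibration is good to about 2 mm. The wrist camera is an equidistant fisheye: a pixel r from the principal point sees the ray r / f radians off the axis. A picture is of the moment at which its call begins: read the wrist's pose just before it. calibration takes no time and is no camera call; for the wrist camera it gives the pose at the moment of the call.
- manip.job_done(): hands the job in; it is judged then, once.
The state is a dict: "t": time; "q": joint angles; "qd": joint speeds; "joint_torque": joint torques, N m; "tcp_pos": TCP position; "tcp_rot": TCP orientation; "contact_force": force on the tool from outside, world axes, zero at the start; "wrist_torque": the same for the moment, N m; "width": finger opening in m; "gripper_force": force on a finger pad.
Only numpy, scipy, OpenCV 4.12 (cv2) and the standard library are available. Lean on these libraries where they do the work, as an engineer would, in place of code of your own. Each camera call takes 0.05 s, during which the arm holds its last target. There are 200 camera calls.

## Working session

There is one attempt and no reset: what is moved stays moved. The work goes in short steps, Python scripts to look and compute and a shell command to move; the robot and the scene stay as the last step left them, time stands still between calls to the robot, and variables do not carry over. Pictures are saved under pics/ and viewed, at most 14 in all, crops included, and the job is handed in when it is done.

```bash
ls; mkdir -p pics; python3 - <<'E'
from rig import manip, imaging
import cv2
s=manip.sense(); print(s)
for n in ("top","side","wrist"):
    im=imaging.read_camera(n); print(n,imaging.calibration(n))
    cv2.imwrite(f"pics/{n}0.png",im[:,:,::-1])
E
```

```text
pics
{'t': 0.0, 'q': array([ 1.18421508e+00,  4.87375459e-02,  9.75837078e-02,  1.62201162e+00,
       -1.68331890e-06,  1.44300903e+00]), 'qd': array([-0.00129945,  0.00029803,  0.00088336, -0.00130379, -0.0004272 ,
       -0.00049689]), 'joint_torque': array([-1.92343374e-03, -3.38777804e+01,  3.20016432e+01,  2.02261383e-02,
       -3.47572013e-04, -1.81685365e-06]), 'tcp_pos': array([0.13412587, 0.5069365 , 0.23011696]), 'tcp_rot': array([-3.13924263e+00, -3.00251544e-04,  2.88279836e+00]), 'contact_force': array([0.45219296, 0.12275703, 0.93670468]), 'wrist_torque': array([-0.0238029 ,  0.01482031,  0.01000281]), 'gripper_force': 0.0, 'width': 0.08570445061787424}
top {'fovy': 46.96905586849685, 'cx': 251.77737823265056, 'cy': 193.24382613226516, 'rvec': array([ 2.13289527, -2.18082127,  0.11981954]), 'tvec': array([0.0603662 , 0.54757794, 1.1485736 ])}
side {'fovy': 57.769791190233285, 'cx': 250.96917886769364, 'cy': 193.2283214560097, 'rvec': array([ 2.17979202, -0.51328169,  0.22689091]), 'tvec': array([-0.48154525,  0.22215518,  0.81100807])}
wrist {'fovy': 65.70646984690485, 'cx': 253.71178939353192, 'cy': 193.24591739483975, 'rvec': array([-2.31430392, -1.78412834, -0.23558163]), 'tvec': array([-0.52300753, -0.03497047,  0.37771251])}
```

View pics/top0.png

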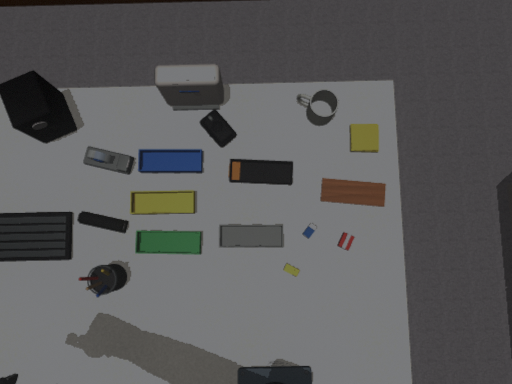

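View pics/side0.png

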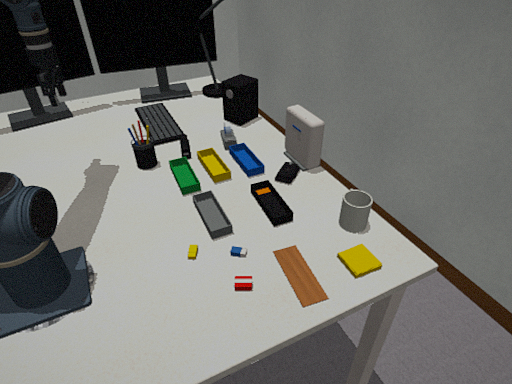

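The top view (+x up, −y right) shows the black base at (261,172) with its orange tag on the left. The loose trays are blue (171,161), yellow (164,203), green (169,242) and grey (251,236), and the cover is at (353,192).

Candidates:
- **Eraser:** blue/white at (310,230); the yellow one at (292,270) is the look-alike.
- **Clip box:** red with a white band at (346,241).
- **Yellow items:** sticky notes at (365,138), which are not a tray.

I'll check the choice in one crop.

```bash
cat > h.py <<'E'
import numpy as np, cv2
from rig import manip, imaging
HSV={'blue':((100,90,40),(130,255,255)),'yellow':((20,110,80),(33,255,255)),'green':((50,90,40),(85,255,255)),
 'red':((0,150,90),(6,255,255)),'brown':((3,60,50),(18,200,190)),'grey':((0,0,40),(180,45,150)),'black':((0,0,0),(180,90,38)),'orange':((6,170,120),(17,255,255))}
def cal(n):
    c=imaging.calibration(n); R=cv2.Rodrigues(c['rvec'])[0]; t=c['tvec']
    return c,R,t,-R.T@t,192/np.tan(np.radians(c['fovy']/2))
def ground(n,px,z):
    c,R,t,C,f=cal(n); px=np.atleast_2d(px).astype(float)
    d=np.c_[(px[:,0]-c['cx'])/f,(px[:,1]-c['cy'])/f,np.ones(len(px))]@R
    return (C+d*((z-C[2])/d[:,2])[:,None])[:,:2]
def pix(n,P):
    c,R,t,C,f=cal(n); p=np.atleast_2d(P)@R.T+t
    return np.c_[f*p[:,0]/p[:,2]+c['cx'],f*p[:,1]/p[:,2]+c['cy']]
def blobs(im,col,roi=None,amin=25,up=4):
    x0,y0,x1,y1=roi or (0,0,512,384)
    b=cv2.resize(im[y0:y1,x0:x1],None,fx=up,fy=up,interpolation=cv2.INTER_CUBIC)
    m=cv2.inRange(cv2.cvtColor(b,cv2.COLOR_RGB2HSV),*HSV[col])
    m=cv2.morphologyEx(m,cv2.MORPH_CLOSE,np.ones((9,9)));m=cv2.morphologyEx(m,cv2.MORPH_OPEN,np.ones((5,5)))
    cs=cv2.findContours(m,cv2.RETR_EXTERNAL,cv2.CHAIN_APPROX_NONE)[0]
    return [((c[:,0,:]+.5)/up-.5+[x0,y0]) for c in cs if cv2.contourArea(c)>amin*up*up]
def rect(n,px,z):
    "min-area rect on plane z: centre, (short,long) sides, angle of long side (deg, world, in 0..180)"
    r=cv2.minAreaRect((ground(n,px,z)*1000).astype(np.float32)); p=cv2.boxPoints(r)
    e=[p[1]-p[0],p[2]-p[1]]; e=sorted(e,key=np.linalg.norm)
    return np.array(r[0]),np.linalg.norm(e[0]),np.linalg.norm(e[1]),np.degrees(np.arctan2(e[1][1],e[1][0]))%180
def tray(px,zrim=.034):
    "centre (mm) by the far rim edges (the near ones show the wall's foot)"
    c,S,L,a=rect('top',px,zrim); C=cal('top')[3][:2]*1000
    u=np.array([np.cos(np.radians(a)),np.sin(np.radians(a))]); v=np.array([-u[1],u[0]]); o=c.copy()
    for w,l,nom in((u,L,170),(v,S,60)):
        d=(c-C)@w
        ext=abs(d)>nom/2    # camera beyond the edge: near wall shows
        if ext: o+=w*np.sign(d)*(l-nom)/2
    return o,c,S,L,a
E
python3 - <<'E'
from h import *
np.set_printoptions(precision=1,suppress=True)
im=cv2.imread('pics/top0.png')[:,:,::-1].copy()
print('cam',cal('top')[3])
for col,roi in(('blue',(130,140,215,180)),('yellow',(125,185,205,220)),('green',(130,225,210,260)),('grey',(215,220,290,252)),('black',(225,155,297,190))):
    for b in blobs(im,col,roi,300): print(col,*tray(b))
for col,roi,z in(('brown',(315,172,392,212),.0025),('red',(330,225,360,255),.018),('blue',(295,215,325,245),.014),('yellow',(275,255,310,282),.014)):
    for b in blobs(im,col,roi,10): print(col,*rect('top',b,z),b.mean(0))
a=cv2.resize(im[210:285,270:370,::-1],None,fx=5,fy=5,interpolation=cv2.INTER_CUBIC)
b=cv2.resize(im[150:260,215:400,::-1],None,fx=3,fy=3)
cv2.imwrite('pics/crop1.png',a)
E
```

```text
cam [0.4 0.  1.2]
blue [643.9 268.1] [643.1 267.2] 61.64805 171.67545 88.646965
yellow [530.7 287.4] [531.1 288.7] 59.271107 167.37595 89.742966
green [424.7 272.1] [424.7 272.2] 57.921925 169.81448 87.94258
grey [436.4  50.1] [436.4  50.1] 83.524864 198.18695 88.7276
black [608.1  22.4] [607.3  22.5] 61.525684 165.7921 86.143265
brown [ 550.1 -228. ] 64.39178 174.14288 83.58634 [352.8 191.9]
red [ 412.3 -209.3] 5.813042 36.529045 153.48457 [349.4 242.5]
red [ 421.7 -190.6] 8.002898 37.479733 152.37581 [342.3 239.2]
blue [ 443.4 -100.9] 19.696058 24.772144 141.2301 [308.2 231.8]
yellow [344.5 -52.1] 18.016232 37.81804 62.406384 [291.1 269.5]
```

View pics/crop1.png

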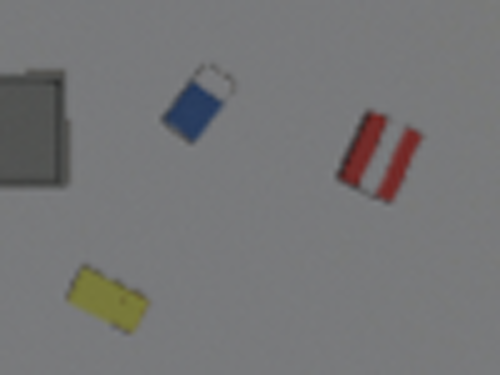

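The crop confirms the blue-sleeved eraser with its white cap at crop (200,103) and the banded red box at (380,155). The yellow block at (108,298) is the look-alike. Next: the base with its tag, the grey tray and the desk end.

```bash
python3 - <<'E'
from h import *
np.set_printoptions(precision=1,suppress=True)
im=cv2.imread('pics/top0.png')[:,:,::-1].copy()
g=cv2.cvtColor(im,cv2.COLOR_RGB2GRAY); hsv=cv2.cvtColor(im,cv2.COLOR_RGB2HSV)
print('grey row',g[236,212:292]); print('grey col',g[215:257,250]); print('base row',g[172,222:300]); print('base col',g[150:192,265])
E=[]
for r in range(150,300,10):
    v=g[r,385:430].astype(float); i=np.argmin(np.diff(v[:])); E.append((385+i+.5,r))
print('edge',ground('top',E,0)[:,1]*1000)
print(g[230,385:430])
E
```

```text
grey row [121 121 122 122 121 121 114  91  55  47  76  83  82  82  83  83  83  82
  83  82  82  83  83  82  82  84  83  83  82  82  83  83  83  83  83  83
  83  83  83  82  83  83  82  82  82  83  83  83  83  83  83  83  83  82
  83  82  83  83  81  83  82  81  82  82  82  83  82  82  82  64  77  84
 113 122 121 121 122 122 122 121]
grey col [122 121 122 121 120 121 122 121 122 113  77  63  82  82  82  82  82  82
  83  82  82  83  82  82  83  82  83  81  84  83  78  72  95 122 121 122
 122 121 121 121 122 121]
base row [121 121 121 121 121 121 108  64  30  35  75  84  84  84  84  84  86  73
  44  32  31  32  32  32  30  32  31  30  32  32  31  31  32  32  32  30
  30  32  32  33  33  29  30  30  29  32  33  31  30  31  32  29  32  30
  31  32  32  31  31  32  32  31  29  33  30  30  30  30  30  28  54 109
 121 122 121 121 121 122]
base col [121 122 121 122 121 121 121 121 122 111  64  25  23  29  32  30  30  29
  30  31  29  31  30  30  31  31  31  30  31  31  30  30  25  67 121 121
 121 121 122 121 122 121]
edge [-358.1 -356.4 -357.4 -355.7 -356.8 -357.8 -356.1 -357.2 -358.2 -356.5
 -357.6 -355.9 -356.9 -358.  -356.3]
[121 121 122 121 121 121 121 120 121 121 121 121 121 121 121 121 120 107
  82  72  71  72  73  74  73  73  72  70  71  71  72  73  72  71  69  71
  71  68  70  71  73  71  71  69  66]
```

```bash
cat >> h.py <<'E'
def diffrect(im,roi,z=.034,thr=28,tr=True,amin=20):
    "largest thing in roi unlike the desk"
    x0,y0,x1,y1=roi; b=cv2.resize(im[y0:y1,x0:x1],None,fx=4,fy=4,interpolation=cv2.INTER_LINEAR).astype(int)
    desk=np.median(b[[0,-1]].reshape(-1,3),axis=0)
    m=(np.abs(b-desk).max(2)>thr).astype(np.uint8); m=cv2.morphologyEx(m,cv2.MORPH_OPEN,np.ones((9,9)))
    c=max(cv2.findContours(m,cv2.RETR_EXTERNAL,cv2.CHAIN_APPROX_NONE)[0],key=cv2.contourArea)
    px=(c[:,0,:]+.5)/4-.5+[x0,y0]
    return tray(px,z) if tr else rect('top',px,z)
ROI={'blue':(130,140,215,180),'yellow':(120,184,205,222),'green':(130,224,210,260),'grey':(212,216,292,256),'base':(222,152,299,192)}
E
python3 - <<'E'
from h import *
np.set_printoptions(precision=1,suppress=True)
im=cv2.imread('pics/top0.png')[:,:,::-1].copy()
for k,r in ROI.items():
    for t in (25,45): print(k,*diffrect(im,r,thr=t))
for t in (25,45): print('clip',*diffrect(im,(330,225,362,257),.018,t,False),'eraser',*diffrect(im,(295,215,325,245),.014,t,False))
print(*diffrect(im,(314,172,394,212),.0025,25,False))
s=manip.sense(); print(s['tcp_pos'],s['tcp_rot'])
E
```

```text
blue [646.  269.5] [642.  265.4] 67.859764 178.2922 88.646095
blue [644.6 268.2] [642.  265.6] 65.118385 175.20421 88.64667
yellow [532.8 290.2] [530.3 285.7] 64.93438 178.84067 89.71748
yellow [531.4 288.8] [530.3 286.4] 62.257504 174.8176 89.70598
green [425.4 274.7] [425.2 270.3] 63.43914 178.61313 87.75765
green [425.  273.3] [424.9 270.5] 60.12218 175.61986 87.77022
grey [436.8  52.7] [436.8  52.7] 61.78937 170.9384 88.731636
grey [437.5 106.2] [437.8 132.2] 7.9284344 55.28888 179.20596
base [610.8  23.3] [607.1  23.6] 67.531364 174.41982 86.12775
base [609.6  23.4] [607.1  23.6] 65.0284 171.77725 86.12861
clip [ 421.4 -189.7] 15.265011 43.47942 153.54013 eraser [ 443.1 -100.2] 23.343868 29.274654 141.57356
clip [ 421.7 -189.7] 12.996571 41.35787 152.95134 eraser [ 443.2 -100.3] 21.034565 26.620756 141.31824
[ 549.6 -227.5] 66.98798 177.247 83.69285
[0.1 0.5 0.2] [-3.1 -0.   2.9]
```

```bash
cat >> h.py <<'E'
def go(x,y,z,yaw,s=None):
    "units in tool x,y,z (after turning) and turn from here to x,y,z mm, yaw deg; s=(x,y,z,yaw) start override"
    if s is None:
        st=manip.sense(); p=st['tcp_pos']*1000; yw=np.degrees(st['tcp_rot'][2])
    else: p=np.array(s[:3]); yw=s[3]
    d=np.array([x,y,z])-p; a=np.radians(yaw)
    turn=-((yaw-yw+180)%360-180)
    print('from',p.round(1),round(yw,2),'->tool xyz %.3f %.3f %.3f turn %.3f'%((d[0]*np.cos(a)+d[1]*np.sin(a))/50,(d[0]*np.sin(a)-d[1]*np.cos(a))/50,-d[2]/50,turn/6))
E
python3 -c "
from h import *
go(425,272.5,231,87.8)"
python3 -m jog '[0,0,0,1,0,0,0,1,0,0,0,1,0,0,0,1,0,0,0,1,0,0,0,1,0,0,0,1,0,0,0,1,0,0,0,1,0,0,0,1,0,0,0,1,0,0,0,1,0,0,0,0.9]' -1
python3 -c "
from h import *
go(425,272.5,150,87.8)"
```

```text
from [134.2 507.1 230.4] 165.17 ->tool xyz -4.465 5.992 -0.012 turn 12.895
t: 1.78
tcp_pos: [0.1343, 0.5073, 0.2308]
tcp_rot: [-3.141, 0.001, 1.529]
contact_force: [0.1, 0.2, 0.5]
width: 0.0855
gripper_force: 0.0
from [134.3 507.3 230.8] 87.59 ->tool xyz -4.469 5.991 1.616 turn -0.035
```

```bash
python3 -m jog '[-0.64,0.85,0.1,0,-0.64,0.85,0.1,0,-0.64,0.85,0.1,0,-0.64,0.85,0.1,0,-0.64,0.85,0.2,0,-0.64,0.85,0.2,0,-0.63,0.89,0.2,0,0,0,0.6,0,0,0,0,0,0,0,0,0]'
python3 - <<'E'
from h import *
go(425,272.5,12,87.8)
im=imaging.read_camera('wrist'); cv2.imwrite('pics/w1.png',im[:,:,::-1])
c,R,t,C,f=cal('wrist'); print(C,R[2])
E
```

```text
t: 3.02
tcp_pos: [0.4246, 0.2729, 0.1518]
tcp_rot: [-3.142, -0.0, 1.533]
contact_force: [0.4, 0.1, 1.1]
width: 0.0854
gripper_force: 0.0
from [424.6 272.9 151.8] 87.82 ->tool xyz -0.007 0.008 2.797 turn 0.003
[0.42744037 0.33776174 0.29520863] [-0.00815582 -0.26022171 -0.96551445]
```

View pics/w1.png

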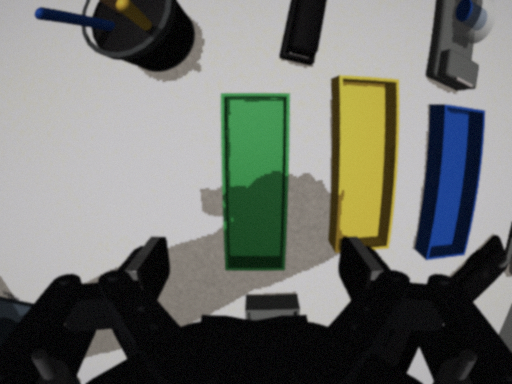

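```bash
cat >> h.py <<'E'
def wground(px,z,calib=None):
    c,R,t,C,f=calib or cal('wrist'); px=np.atleast_2d(px).astype(float)
    v=px-[c['cx'],c['cy']]; r=np.linalg.norm(v,axis=1); th=r/f
    d=np.c_[v*(np.sin(th)/np.maximum(r,1e-9))[:,None],np.cos(th)]@R
    return (C+d*((z-C[2])/d[:,2])[:,None])[:,:2]
def wblob(im,col,z=.034,amin=200,calib=None):
    for b in blobs(im,col,None,amin):
        r=cv2.minAreaRect((wground(b,z,calib)*1000).astype(np.float32)); p=cv2.boxPoints(r)
        e=sorted([p[1]-p[0],p[2]-p[1]],key=np.linalg.norm)
        print(col,np.round(r[0],1),'sides %.1f %.1f ang %.1f'%(np.linalg.norm(e[0]),np.linalg.norm(e[1]),np.degrees(np.arctan2(e[1][1],e[1][0]))%180),'px',b.mean(0).round())
E
python3 - <<'E'
from h import *
im=cv2.imread('pics/w1.png')[:,:,::-1].copy()
for c in('green','yellow','blue'): wblob(im,c)
E
```

```text
green [426.3 272.7] sides 59.2 168.8 ang 87.6 px [255. 180.]
yellow [533.5 287.9] sides 60.9 170.1 ang 89.8 px [374. 164.]
blue [638.5 267.6] sides 78.3 169.8 ang 88.7 px [449. 174.]
blue [247.9 457.2] sides 12.0 112.7 ang 157.2 px [74. 18.]
```

```bash
python3 -m jog '[0,0.03,0.8,0,0,0,0.8,0,0,0,0.8,0,0,0,0.47,0,0,0,0,0,0,0,0,0]'
python3 -m jog '[0,0,0,0,0,0,0,0,0,0,0,0,0,0,0,0,0,0,0,0]' 1
python3 -c "
from h import *
go(426.3,272.7,8,87.8)"
```

```text
t: 3.82
tcp_pos: [0.4277, 0.2736, 0.0099]
tcp_rot: [3.139, -0.002, 1.533]
contact_force: [-0.1, 0.1, -0.1]
width: 0.0853
gripper_force: 0.0
t: 4.45
tcp_pos: [0.4282, 0.2734, 0.01]
tcp_rot: [3.138, -0.002, 1.532]
contact_force: [0.2, 0.3, 6.1]
width: 0.0591
gripper_force: 67.2
from [428.2 273.4  10. ] 87.77 ->tool xyz -0.014 -0.037 0.041 turn -0.005
```

```bash
python3 -m jog '[0,0,-0.3,0,0,0,-0.7,0,0,0,-0.9,0,0,0,-0.9,0,-0.7,0.23,0,0,-0.7,0.23,0,0,-0.7,0.23,0,0,-0.7,0.23,0,0,-0.7,0.23,0,0,-0.7,0.23,0,0,-0.74,0.25,0,0,0,0,0,0.28,0,0,0,0,0,0,0,0]'
python3 - <<'E'
from h import *
go(606.3,-16.6,150,86.1)
im=imaging.read_camera('wrist'); cv2.imwrite('pics/w2.png',im[:,:,::-1])
for c in('black','orange','grey'): wblob(im,c)
E
```

```text
t: 6.2
tcp_pos: [0.4979, 0.0234, 0.1479]
tcp_rot: [-3.141, -0.0, 1.504]
contact_force: [-0.2, 0.5, -1.3]
width: 0.0591
gripper_force: 66.6
from [497.9  23.4 147.9] 86.18 ->tool xyz -0.650 2.217 -0.042 turn 0.013
black [ 448.  -138.4] sides 499.4 1030.5 ang 177.9 px [270. 287.]
black [416.   93.1] sides 6.4 78.3 ang 87.3 px [156. 117.]
black [719.2 133.9] sides 57.1 97.0 ang 35.8 px [462.  71.]
orange [609.2  89.7] sides 21.4 42.5 ang 176.3 px [371. 109.]
grey [ 196.5 -211.7] sides 30.4 53.4 ang 87.9 px [ 61. 354.]
grey [ 904.8 -251.6] sides 125.6 469.8 ang 130.1 px [494. 308.]
grey [633.2  17. ] sides 29.8 175.0 ang 80.5 px [396. 185.]
grey [576.1  19.7] sides 25.7 177.7 ang 86.5 px [336. 177.]
grey [415.9  33.8] sides 49.7 206.2 ang 78.0 px [163. 180.]
grey [782.1 181.9] sides 55.0 122.5 ang 79.8 px [499.  44.]
```

View pics/w2.png

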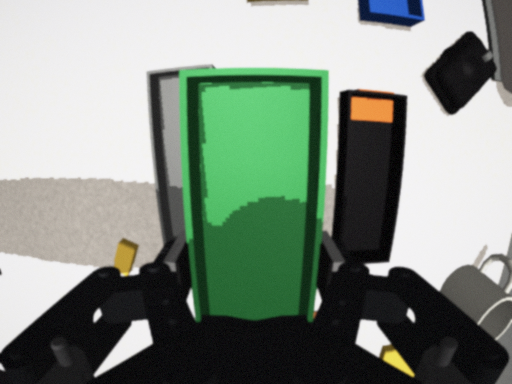

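The held green tray fills the view and hides only the grey one. The base shows at (340..406, 91..262), with its orange end at the top (+y). I'll take its far rim edge.

```bash
python3 - <<'E'
from h import *
np.set_printoptions(precision=1,suppress=True)
im=cv2.imread('pics/w2.png')[:,:,::-1].copy(); g=cv2.cvtColor(im,cv2.COLOR_RGB2GRAY).astype(float)
def cross(v,lv=90): # subpixel last dark->light
    i=[k for k in range(len(v)-1) if v[k]<lv<=v[k+1]][0]; return i+(lv-v[i])/(v[i+1]-v[i])
R=np.array([(370+cross(g[r,370:430]),r) for r in range(105,255,10)])
L=np.array([(370-cross(g[r,370:320:-1],70),r) for r in range(130,230,10)])
B=np.array([(c,240+cross(g[240:285,c])) for c in range(365,385,3)])
T=np.array([(c,130-cross(np.where(im[60:131,c,0].astype(int)-im[60:131,c,2]>50,0,g[60:131,c])[::-1])) for c in range(350,400,5)])
print(T[:,1],B[:,1])
for n,P in zip('RLTB',(R,L,T,B)):
    W=wground(P,.034)*1000; k=(n in 'TB'); p=np.polyfit(W[:,1-k],W[:,k],1); print(n,'at y=23' if not k else 'at x=609',np.polyval(p,609 if k else 23),'slope deg',np.degrees(np.arctan(p[0])))
E
```

```text
[90.  89.9 88.6 88.6 89.6 89.6 90.6 90.6 91.6 94.3] [263.  262.4 262.2 262.1 261.9 261.6 261.4]Traceback (most recent call last):
  File "<stdin>", line 12, in <module>
    raise TypeError("expected 1D or 2D array for y")
TypeError: expected 1D or 2D array for y
```

```bash
python3 - <<'E'
from h import *
np.set_printoptions(precision=1,suppress=True)
im=cv2.imread('pics/w2.png')[:,:,::-1].copy(); g=cv2.cvtColor(im,cv2.COLOR_RGB2GRAY).astype(float)
def cross(v,lv=90):
    i=[k for k in range(len(v)-1) if v[k]<lv<=v[k+1]][0]; return i+(lv-v[i])/(v[i+1]-v[i])
R=np.array([(370+cross(g[r,370:430]),r) for r in range(105,255,10)])
L=np.array([(370-cross(g[r,370:320:-1],70),r) for r in range(130,230,10)])
B=np.array([(c,240+cross(g[240:285,c])) for c in range(365,385,3)])
T=np.array([(c,130-cross(np.where(im[60:131,c,0].astype(int)-im[60:131,c,2]>50,0,g[60:131,c])[::-1])) for c in range(350,400,5)])
for n,P in zip('RLTB',(R,L,T,B)):
    W=wground(P,.034)*1000; k=int(n in 'TB'); p=np.polyfit(W[:,1-k],W[:,k],1); print(n,'at y=23' if not k else 'at x=609',np.polyval(p,609 if k else 23),'slope deg',np.degrees(np.arctan(p[0])))
E
```

```text
R at y=23 639.8721977231094 slope deg 3.894781700195248
L at y=23 573.1860310391024 slope deg 3.9056358521673222
T at x=609 107.1604388455405 slope deg -2.9384474203397324
B at x=609 -62.54235297750287 slope deg -3.1209074499185343
```

```bash
python3 -m jog '[-0.16,0.55,0,0,-0.16,0.55,0,0,-0.16,0.55,0,0,-0.16,0.57,0,0,0,0,0.5,0,0,0,0.6,0,0,0,0.4,0,0,0,0,0,0,0,0,0]'
python3 -c "
from h import *
go(606.9,-16.8,40,86.1)"
```

```text
t: 7.38
tcp_pos: [0.6073, -0.0165, 0.0738]
tcp_rot: [3.14, 0.0, 1.503]
contact_force: [0.7, 0.5, -0.9]
width: 0.0584
gripper_force: 66.5
from [607.3 -16.5  73.8] 86.14 ->tool xyz -0.007 -0.008 0.676 turn 0.007
```

```bash
python3 -m jog '[0,0,0.3,0,0,0,0.2,0,0,0,0.12,0,0,0,0.05,0,0,0,0,0,0,0,0,0]'; python3 -m jog '[0,0,0,0,0,0,0,0,0,0,0,0,0,0,0,0]' -1
```

```text
t: 8.12
tcp_pos: [0.6069, -0.017, 0.0401]
tcp_rot: [3.141, 0.0, 1.503]
contact_force: [-2.8, -0.6, 4.9]
width: 0.0587
gripper_force: 67.2
t: 8.62
tcp_pos: [0.6068, -0.017, 0.0391]
tcp_rot: [-3.141, -0.0, 1.503]
contact_force: [0.7, 0.4, -0.1]
width: 0.0854
gripper_force: 0.0
```

```bash
python3 -m jog '[0,0,-0.7,0,0,0,-0.8,0,0,0,-0.7,0,0,0,0,0]'; python3 - <<'E'
from h import *
im=imaging.read_camera('wrist'); cv2.imwrite('pics/w3.png',im[:,:,::-1])
wblob(im,'green',.064); wblob(im,'orange',.007)
E
python3 -m jog '[0.75,-0.2,0,-0.3,0.75,-0.25,0,-0.32,0.75,-0.25,0,0,0.75,-0.25,0,0,0.75,-0.25,0,0,0.75,-0.25,0,0,0.75,-0.25,0,0,0.74,-0.2,0,0,0,0,0,0,0,0,0,0]'
python3 - <<'E'
from h import *
im=imaging.read_camera('wrist'); cv2.imwrite('pics/w4.png',im[:,:,::-1])
wblob(im,'yellow',.034); wblob(im,'blue')
go(533.5,287.9,8,89.8)
E
```

```text
t: 9.12
tcp_pos: [0.6096, -0.0174, 0.1538]
tcp_rot: [3.133, 0.001, 1.503]
contact_force: [0.3, -0.1, -0.1]
width: 0.0853
gripper_force: 0.0
green [605.6 -16. ] sides 58.5 167.9 ang 86.0 px [250. 185.]
orange [613.8  90. ] sides 22.3 53.6 ang 176.4 px [251.  71.]
t: 10.42
tcp_pos: [0.5158, 0.2832, 0.1476]
tcp_rot: [-3.139, 0.002, 1.568]
contact_force: [-0.6, -0.0, 0.4]
width: 0.0855
gripper_force: 0.0
yellow [534.1 287.1] sides 59.9 169.5 ang 89.6 px [273. 175.]
blue [642.4 270.6] sides 69.4 161.5 ang 88.6 px [386. 185.]
blue [653.8 458.7] sides 14.8 30.0 ang 67.8 px [400.   7.]
from [516.2 282.8 148. ] 89.78 ->tool xyz 0.102 0.346 2.800 turn -0.004
```

```bash
python3 -m jog '[0.1,0.35,0,0,0,0,0.8,0,0,0,0.8,0,0,0,0.8,0,0,0,0.4,0,0,0,0,0,0,0,0,0]'
python3 -m jog '[0,0,0,0,0,0,0,0,0,0,0,0,0,0,0,0,0,0,0,0]' 1
python3 -c "
from h import *
go(609.6,22.4,180,86.1)"
```

```text
t: 11.35
tcp_pos: [0.5351, 0.2883, 0.0104]
tcp_rot: [3.14, -0.0, 1.566]
contact_force: [0.3, 0.4, -0.0]
width: 0.0852
gripper_force: 0.0
t: 11.98
tcp_pos: [0.5357, 0.2893, 0.0115]
tcp_rot: [3.138, -0.001, 1.568]
contact_force: [-0.2, -0.5, 5.1]
width: 0.059
gripper_force: 67.8
from [535.7 289.3  11.5] 89.82 ->tool xyz -5.226 1.838 -3.370 turn 0.620
```

```bash
python3 -m jog '[0,0,-0.3,0,0,0,-0.7,0,0,0,-0.9,0,0,0,-0.9,0,-0.76,0.21,0,0,-0.76,0.21,0,0,-0.76,0.21,0,0,-0.76,0.21,0,0,-0.76,0.22,0,0,-0.76,0.22,0,0,-0.74,0.22,0,0,0,0,0,0.62,0,0,0.4,0,0,0,0.4,0,0,0,0,0,0,0,0,0]'
python3 -c "
from h import *
go(609.6,23.9,71,86.1)"
```

```text
t: 13.98
tcp_pos: [0.6083, 0.0235, 0.11]
tcp_rot: [3.141, 0.0, 1.503]
contact_force: [0.4, 0.6, -0.5]
width: 0.0589
gripper_force: 67.1
from [608.3  23.5 110. ] 86.1 ->tool xyz 0.009 0.026 0.780 turn -0.000
```

```bash
python3 -m jog '[0,0.03,0.3,0,0,0,0.25,0,0,0,0.15,0,0,0,0.08,0,0,0,0,0,0,0,0,0]'; python3 -m jog '[0,0,0,0,0,0,0,0,0,0,0,0,0,0,0,0]' -1
python3 -m jog '[0,0,-0.6,0,0,0,-0.8,0,0,0,-0.8,0,0,0,0,0]'; python3 - <<'E'
from h import *
im=imaging.read_camera('wrist'); cv2.imwrite('pics/w5.png',im[:,:,::-1])
wblob(im,'yellow',.094); wblob(im,'green',.064)
im=imaging.read_camera('top'); cv2.imwrite('pics/top1.png',im[:,:,::-1])
for k in('blue','grey'): print(k,diffrect(im,ROI[k],thr=35))
go(643.9,268.5,160,88.7)
E
```

```text
t: 14.72
tcp_pos: [0.6095, 0.0234, 0.0715]
tcp_rot: [3.141, -0.0, 1.503]
contact_force: [-4.2, 0.9, 4.8]
width: 0.0586
gripper_force: 67.9
t: 15.22
tcp_pos: [0.6096, 0.0234, 0.07]
tcp_rot: [-3.141, 0.0, 1.503]
contact_force: [0.6, 0.4, 0.6]
width: 0.0854
gripper_force: 0.0
t: 15.72
tcp_pos: [0.6124, 0.0232, 0.1855]
tcp_rot: [3.132, 0.0, 1.503]
contact_force: [0.8, -0.2, 0.8]
width: 0.0852
gripper_force: 0.0
yellow [415.5 -15.8] sides 16.5 29.8 ang 64.9 px [ 62. 245.]
yellow [608.2  22.5] sides 59.2 167.9 ang 86.2 px [249. 186.]
green [600.7 -90.6] sides 18.8 57.8 ang 176.2 px [248. 293.]
blue (array([645.30398344, 269.35670194]), array([641.96862793, 265.56317139]), np.float32(66.489624), np.float32(177.74252), np.float32(88.6464))
grey (array([438.46654401, 126.81186127]), array([438.7048645 , 144.51809692]), np.float32(24.584318), np.float32(104.663475), np.float32(179.22887))
from [610.1  23.3 180.7] 86.09 ->tool xyz 4.917 0.565 0.414 turn -0.434
```

```bash
python3 -m jog '[0.7,0.08,0,0,0.7,0.08,0,0,0.7,0.08,0,0,0.7,0.08,0,0,0.7,0.08,0,0,0.7,0.08,0.3,0,0.71,0.08,0.3,0,0,0,0,-0.43,0,0,0,0,0,0,0,0]'
python3 - <<'E'
from h import *
im=imaging.read_camera('wrist'); cv2.imwrite('pics/w6.png',im[:,:,::-1])
wblob(im,'blue')
go(643.9,268.5,8,88.7)
E
```

```text
t: 17.08
tcp_pos: [0.654, 0.2658, 0.1493]
tcp_rot: [-3.14, 0.001, 1.546]
contact_force: [0.1, 0.5, 0.4]
width: 0.0854
gripper_force: 0.0
blue [647.  266.7] sides 59.6 169.5 ang 88.7 px [246. 179.]
from [654.2 265.8 149.8] 88.6 ->tool xyz 0.050 -0.207 2.837 turn -0.017
```

```bash
python3 -m jog '[0.01,-0.14,0,0,0,0,0.8,0,0,0,0.8,0,0,0,0.8,0,0,0,0.42,0,0,0,0,0,0,0,0,0]'
python3 -m jog '[0,0,0,0,0,0,0,0,0,0,0,0,0,0,0,0,0,0,0,0]' 1
python3 -c "
from h import *
go(606.9,-17.5,180,86.1)"
```

```text
t: 18.0
tcp_pos: [0.6481, 0.2672, 0.0111]
tcp_rot: [3.139, -0.001, 1.547]
contact_force: [-0.5, 1.0, 0.6]
width: 0.0854
gripper_force: 0.0
t: 18.62
tcp_pos: [0.649, 0.2676, 0.012]
tcp_rot: [3.138, -0.001, 1.548]
contact_force: [0.4, -0.5, 6.2]
width: 0.0587
gripper_force: 67.8
from [649.  267.6  12. ] 88.67 ->tool xyz -5.745 -0.453 -3.361 turn 0.428
```

```bash
python3 -m jog '[0,0,-0.3,0,0,0,-0.7,0,0,0,-0.9,0,0,0,-0.9,0,-0.71,-0.09,-0.5,0,-0.71,-0.09,0,0,-0.71,-0.09,0,0,-0.71,-0.09,0,0,-0.71,-0.09,0,0,-0.71,-0.08,0,0,-0.71,-0.08,0,0,-0.71,-0.08,0,0,0,0,0,0.43,0,0,0.4,0,0,0,0.3,0,0,0,0,0,0,0,0,0]'
python3 -c "
from h import *
go(606.9,-16.8,101,86.1)"
```

```text
t: 20.75
tcp_pos: [0.6063, -0.0159, 0.1396]
tcp_rot: [3.141, 0.0, 1.503]
contact_force: [0.4, -1.3, -1.0]
width: 0.0585
gripper_force: 67.1
from [606.3 -15.9 139.6] 86.11 ->tool xyz -0.017 0.012 0.773 turn 0.001
```

```bash
python3 -m jog '[-0.01,0.02,0.3,0,0,0,0.25,0,0,0,0.15,0,0,0,0.07,0,0,0,0,0,0,0,0,0]'; python3 -m jog '[0,0,0,0,0,0,0,0,0,0,0,0,0,0,0,0]' -1
python3 -m jog '[0,0,-0.6,0,0,0,-0.8,0,0,0,-0.6,0,0,0,0,0,0,0,0,0]'; python3 - <<'E'
from h import *
im=imaging.read_camera('wrist'); cv2.imwrite('pics/w7.png',im[:,:,::-1])
wblob(im,'blue',.124); wblob(im,'yellow',.094)
go(437,52,150,88.7)
E
```

```text
t: 21.5
tcp_pos: [0.6071, -0.0166, 0.1019]
tcp_rot: [3.141, 0.0, 1.503]
contact_force: [-2.6, -0.1, 5.8]
width: 0.0586
gripper_force: 67.7
t: 22.0
tcp_pos: [0.6072, -0.0167, 0.1005]
tcp_rot: [-3.141, -0.0, 1.503]
contact_force: [-0.0, 0.4, -1.0]
width: 0.0855
gripper_force: 0.0
t: 22.62
tcp_pos: [0.607, -0.0166, 0.1998]
tcp_rot: [-3.14, -0.0, 1.503]
contact_force: [-0.4, 0.3, -0.9]
width: 0.0856
gripper_force: 0.0
blue [501.2 -49.6] sides 14.1 18.1 ang 48.3 px [133. 244.]
blue [606.9 -16.7] sides 59.8 168.7 ang 86.0 px [254. 188.]
yellow [ 668.2 -162.3] sides 17.4 32.6 ang 160.3 px [321. 318.]
yellow [413.3 -28. ] sides 20.2 33.3 ang 63.4 px [ 67. 213.]
yellow [613.6  88.5] sides 35.2 58.6 ang 176.2 px [254.  67.]
from [606.5 -16.5 199. ] 86.09 ->tool xyz 1.294 -3.421 0.980 turn -0.435
```

View pics/w7.png

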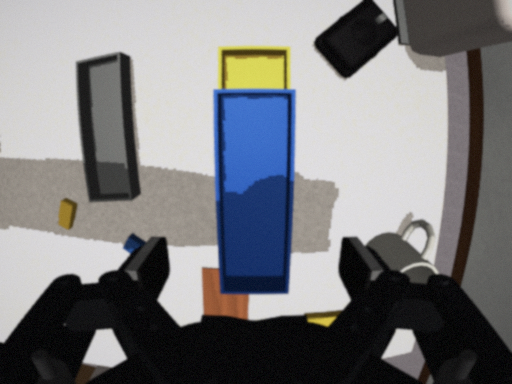

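The blue tray sits true at (255,190), with yellow below it showing at the tag end. Grey is next, at (108,125) in this view.

```bash
python3 -m jog '[0.2,-0.58,0,0,0.2,-0.58,0,0,0.2,-0.58,0,0,0.23,-0.56,0.2,0,0.23,-0.56,0.4,0,0.23,-0.56,0.4,0,0,0,0,-0.43,0,0,0,0,0,0,0,0]'
python3 - <<'E'
from h import *
im=imaging.read_camera('wrist'); cv2.imwrite('pics/w8.png',im[:,:,::-1])
g=cv2.cvtColor(im,cv2.COLOR_RGB2GRAY)
m=(g[60:300,170:340]<108).astype(np.uint8); m=cv2.morphologyEx(m,cv2.MORPH_OPEN,np.ones((5,5)))
for c in cv2.findContours(m,cv2.RETR_EXTERNAL,cv2.CHAIN_APPROX_NONE)[0]:
    if cv2.contourArea(c)<2000: continue
    px=c[:,0,:]+[170,60]; r=cv2.minAreaRect((wground(px,.034)*1000).astype(np.float32)); print(r,px.min(0),px.max(0))
go(437,52,8,88.7)
E
```

```text
t: 23.8
tcp_pos: [0.441, 0.0593, 0.1503]
tcp_rot: [-3.141, 0.0, 1.547]
contact_force: [-0.1, -0.3, 0.6]
width: 0.0857
gripper_force: 0.0
((437.75665283203125, 50.56254959106445), (166.2054901123047, 60.50094985961914), 88.75596618652344) [217 104] [283 276]
from [441.3  59.2 150.7] 88.63 ->tool xyz -0.146 -0.083 2.854 turn -0.012
```

View pics/w8.png

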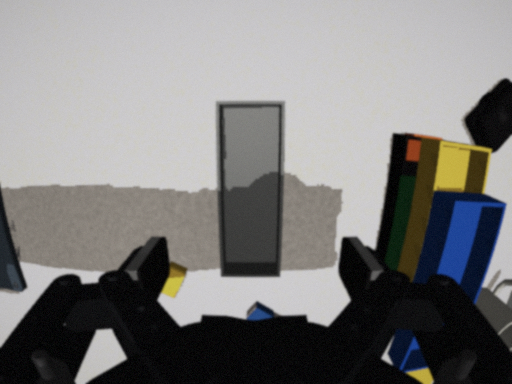

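Grey is at (217..284, 101..276), with its centre near (437.5, 52).

```bash
python3 -m jog '[-0.14,-0.08,0,0,0,0,0.8,0,0,0,0.8,0,0,0,0.8,0,0,0,0.42,0,0,0,0,0,0,0,0,0]'
python3 -m jog '[0,0,0,0,0,0,0,0,0,0,0,0,0,0,0,0,0,0,0,0]' 1
python3 -m jog '[0,0,-0.3,0,0,0,-0.7,0,0,0,-0.9,0,0,0,-0.9,0,0,0,-0.9,0,0,0,0,0,0,0,0,0]'
python3 -c "
from h import *
go(609.6,23,190,86.1)"
```

```text
t: 24.72
tcp_pos: [0.4379, 0.0521, 0.011]
tcp_rot: [3.14, 0.0, 1.547]
contact_force: [0.3, -0.2, -0.0]
width: 0.085
gripper_force: 0.0
t: 25.35
tcp_pos: [0.4388, 0.0524, 0.0117]
tcp_rot: [3.138, 0.0, 1.548]
contact_force: [0.7, 0.2, 6.0]
width: 0.0583
gripper_force: 67.4
t: 26.22
tcp_pos: [0.4366, 0.0525, 0.1946]
tcp_rot: [-3.141, -0.0, 1.548]
contact_force: [-0.1, -0.2, -1.3]
width: 0.0589
gripper_force: 66.8
from [436.6  52.5 194.6] 88.67 ->tool xyz -0.353 3.493 0.093 turn 0.429
```

```bash
python3 -m jog '[0,0,0,0.43,-0.05,0.5,0,0,-0.05,0.5,0,0,-0.05,0.5,0,0,-0.05,0.5,0,0,-0.05,0.5,0,0,-0.05,0.5,0,0,-0.05,0.49,0,0,0,0,0.3,0,0,0,0,0,0,0,0,0]'
python3 -c "
from h import *
go(609.6,22.8,131.5,86.1)"
```

```text
t: 27.6
tcp_pos: [0.6083, 0.0234, 0.1789]
tcp_rot: [-3.139, -0.0, 1.503]
contact_force: [-0.4, 0.2, -1.0]
width: 0.0582
gripper_force: 66.7
from [608.3  23.4 178.9] 86.11 ->tool xyz -0.010 0.026 0.948 turn 0.001
```

```bash
python3 -m jog '[-0.01,0.02,0.3,0,0,0,0.3,0,0,0,0.2,0,0,0,0.1,0,0,0,0.05,0,0,0,0,0,0,0,0,0]'; python3 -m jog '[0,0,0,0,0,0,0,0,0,0,0,0,0,0,0,0]' -1
python3 -m jog '[0,0,-0.6,0,0,0,-0.8,0,0,0,-0.6,0,0,0,0,0,0,0,0,0]'; python3 - <<'E'
from h import *
np.set_printoptions(precision=1,suppress=True)
im=imaging.read_camera('wrist'); cv2.imwrite('pics/w9.png',im[:,:,::-1])
g=cv2.cvtColor(im,cv2.COLOR_RGB2GRAY)
m=(g[60:310,190:320]<108).astype(np.uint8); m=cv2.morphologyEx(m,cv2.MORPH_OPEN,np.ones((5,5)))
for c in cv2.findContours(m,cv2.RETR_EXTERNAL,cv2.CHAIN_APPROX_NONE)[0]:
    if cv2.contourArea(c)<2000: continue
    px=c[:,0,:]+[190,60]; r=cv2.minAreaRect((wground(px,.154)*1000).astype(np.float32)); print(r,px.min(0),px.max(0))
im=imaging.read_camera('top'); cv2.imwrite('pics/top2.png',im[:,:,::-1])
for col,roi,z in(('red',(330,225,360,255),.018),('blue',(295,215,325,245),.014)):
    for b in blobs(im,col,roi,10): print(col,*rect('top',b,z))
go(449,-105,150,51.5)
E
```

```text
t: 28.48
tcp_pos: [0.6111, 0.0225, 0.1329]
tcp_rot: [3.141, -0.0, 1.503]
contact_force: [0.7, 0.6, -0.9]
width: 0.0587
gripper_force: 66.7
t: 28.98
tcp_pos: [0.6108, 0.0225, 0.1324]
tcp_rot: [3.141, 0.0, 1.503]
contact_force: [-0.1, 0.8, -0.2]
width: 0.085
gripper_force: 0.0
t: 29.6
tcp_pos: [0.6105, 0.0225, 0.2313]
tcp_rot: [-3.14, 0.0, 1.503]
contact_force: [0.0, -0.2, -0.3]
width: 0.0855
gripper_force: 0.0
((605.0808715820312, 11.263031005859375), (186.43490600585938, 70.54871368408203), 85.2208480834961) [208  92] [293 309]
red [ 412.3 -209.4] 5.9756308 36.48832 154.80565
red [ 421.9 -190.6] 8.271689 37.174034 153.33495
blue [ 443.3 -100.8] 19.703363 25.302984 141.31427
from [609.9  22.6 230.2] 86.09 ->tool xyz -4.000 -0.930 1.603 turn 5.765
```

View pics/w9.png

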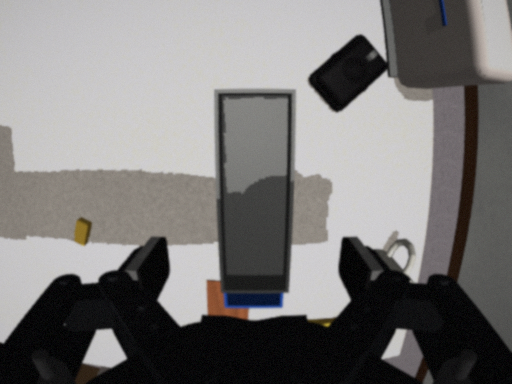

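```bash
python3 - <<'E'
from h import *
P=np.array([(215,90),(295,90),(289,291.5),(220,291.5)])
W=wground(P,.154)*1000; print(W.round(1),W.mean(0).round(1))
go(449.3,-105.4,130,141.3); go(445,-112,130,141.3)
E
python3 -m jog '[0,0,0,-1,0,0,0,-1,0,0,0,-1,0,0,0,-1,0,0,0,-1,0,0,0,-1,0,0,0,-1,0,0,0,-1,0,0,0,-1,0,0,0,-0.2]' 0
```

```text
[[587.4 107.6]
 [645.5 103.8]
 [635.2 -63. ]
 [574.9 -59.1]] [610.8  22.3]
from [609.9  22.6 230.2] 86.09 ->tool xyz 0.907 -4.006 2.003 turn -9.202
from [609.9  22.6 230.2] 86.09 ->tool xyz 0.891 -4.163 2.003 turn -9.202
t: 30.95
tcp_pos: [0.61, 0.0226, 0.2306]
tcp_rot: [-3.14, -0.002, 2.466]
contact_force: [0.0, 0.3, -0.5]
width: 0.0429
gripper_force: 0.0
```

```bash
python3 -m jog '[0.13,-0.57,0,0,0.13,-0.57,0,0,0.13,-0.57,0,0,0.13,-0.57,0.4,0,0.13,-0.57,0.5,0,0.13,-0.57,0.5,0,0.13,-0.58,0.6,0,0,0,0,0,0,0,0,0]'
python3 - <<'E'
from h import *
im=imaging.read_camera('wrist'); cv2.imwrite('pics/w10.png',im[:,:,::-1])
for c in('blue','red'): wblob(im,c,.014 if c=='blue' else .018,60)
go(449.3,-105.4,4,141.3)
E
```

```text
t: 32.08
tcp_pos: [0.4507, -0.105, 0.1327]
tcp_rot: [3.141, 0.001, 2.465]
contact_force: [0.5, 0.2, 0.7]
width: 0.0426
gripper_force: 0.0
blue [ 715.5 -118.8] sides 17.6 106.2 ang 3.3 px [374. 346.]
blue [674.3 -71.4] sides 8.1 24.7 ang 7.2 px [392. 311.]
blue [689.4  50.9] sides 54.7 163.6 ang 85.7 px [470. 255.]
blue [ 445.7 -103.2] sides 19.4 25.3 ang 141.8 px [252. 180.]
red [ 414.  -211.1] sides 7.2 39.7 ang 153.0 px [146. 225.]
red [ 423.4 -192.4] sides 10.2 40.0 ang 153.5 px [165. 221.]
from [ 451.6 -105.1  133.6] 141.29 ->tool xyz 0.032 -0.032 2.592 turn -0.002
```

View pics/w10.png

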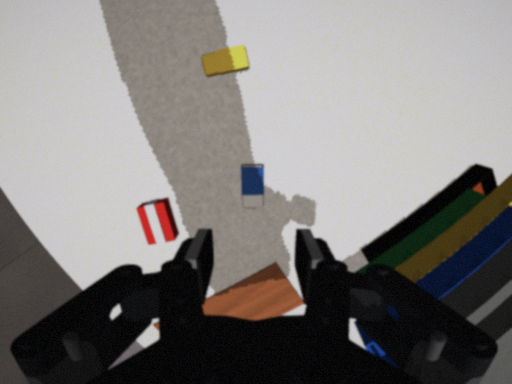

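The sleeve is at (252,180) with the white cap below it, so I grasp at about (451.5, −107.8).

```bash
python3 -m jog '[-0.03,-0.04,0,0,0,0,0.8,0,0,0,0.8,0,0,0,0.7,0,0,0,0.28,0,0,0,0,0,0,0,0,0]'
python3 -m jog '[0,0,0,0,0,0,0,0,0,0,0,0,0,0,0,0]' 1
python3 -m jog '[0,0,-0.4,0,0,0,-0.8,0,0,0,-0.9,0,0,0,-0.9,0,0,0,-0.9,0,0,0,-0.2,0,0,0,0,-0.97,0,0,0,-0.97,0,0,0,-0.97,0,0,0,-0.97,0,0,0,-0.97,0,0,0,-0.97,0,0,0,0,0,0,0,0]'
python3 -c "
from h import *
go(613.5,62.3,200,176.1)"
```

```text
t: 33.0
tcp_pos: [0.4519, -0.1082, 0.0052]
tcp_rot: [3.141, 0.003, 2.466]
contact_force: [-0.0, 0.9, 0.8]
width: 0.0428
gripper_force: 0.0
t: 33.5
tcp_pos: [0.4517, -0.1082, 0.0052]
tcp_rot: [3.14, 0.004, 2.466]
contact_force: [-0.1, 0.1, 5.6]
width: 0.0181
gripper_force: 61.2
t: 35.25
tcp_pos: [0.4497, -0.1074, 0.2075]
tcp_rot: [3.141, -0.001, 3.074]
contact_force: [-0.5, 0.1, 0.9]
width: 0.0177
gripper_force: 60.5
from [ 449.7 -107.4  207.5] 176.13 ->tool xyz -3.037 3.610 0.150 turn 0.005
```

```bash
python3 -m jog '[-0.43,0.51,0,0,-0.43,0.51,0,0,-0.43,0.51,0,0,-0.43,0.52,0,0,-0.43,0.52,0,0,-0.43,0.52,0,0,-0.45,0.52,0,0,0,0,0.4,0,0,0,0,0,0,0,0,0]'
python3 -c "
from h import *
go(613.2,62.3,133.5,176.1)"
```

```text
t: 36.5
tcp_pos: [0.613, 0.0623, 0.1885]
tcp_rot: [-3.141, -0.0, 3.075]
contact_force: [0.1, 0.1, -0.5]
width: 0.0178
gripper_force: 60.5
from [613.   62.3 188.5] 176.17 ->tool xyz -0.004 0.001 1.100 turn 0.011
```

Lower, release to a modest opening, and rise; then go to the clip box.

```bash
python3 -m jog '[0,0,0.5,0,0,0,0.35,0,0,0,0.2,0,0,0,0.05,0,0,0,0,0,0,0,0,0]'
python3 -m jog '[0,0,0,0,0,0,0,0,0,0,0,0,0,0,0,0]' 0.2
python3 -m jog '[0,0,-0.5,0,0,0,-0.8,0,0,0,-0.5,0,0,0,0,0]'
python3 -c "
from h import *
im=imaging.read_camera('wrist'); cv2.imwrite('pics/w11.png',im[:,:,::-1])
go(418.7,-201.7,130,153.3)"
```

```text
t: 37.25
tcp_pos: [0.6138, 0.0625, 0.1343]
tcp_rot: [3.142, 0.002, 3.076]
contact_force: [0.4, 0.0, -0.5]
width: 0.0177
gripper_force: 60.5
t: 37.75
tcp_pos: [0.6132, 0.0625, 0.1333]
tcp_rot: [-3.142, 0.0, 3.075]
contact_force: [-0.5, -0.5, 0.4]
width: 0.034
gripper_force: 0.0
t: 38.25
tcp_pos: [0.6148, 0.0625, 0.2264]
tcp_rot: [3.141, 0.006, 3.075]
contact_force: [-0.7, 0.9, -0.6]
width: 0.0342
gripper_force: 0.0
from [613.9  62.5 224.1] 176.21 ->tool xyz 1.113 -6.475 1.882 turn 3.819
```

```bash
python3 -m jog '[0,0,0,0.96,0,0,0,0.96,0,0,0,0.96,0,0,0,0.94,0.12,-0.72,0,0,0.12,-0.72,0,0,0.12,-0.72,0,0,0.12,-0.72,0,0,0.12,-0.72,0.2,0,0.12,-0.72,0.4,0,0.13,-0.72,0.4,0,0.13,-0.72,0.4,0,0.13,-0.71,0.4,0,0,0,0,0,0,0,0,0]' -0.2
python3 - <<'E'
from h import *
im=imaging.read_camera('wrist'); cv2.imwrite('pics/w12.png',im[:,:,::-1])
wblob(im,'red',.018,60)
go(418.7,-201.7,4,153.3)
E
```

```text
t: 40.17
tcp_pos: [0.4177, -0.2009, 0.1322]
tcp_rot: [3.141, -0.002, 2.675]
contact_force: [0.4, 0.7, 0.2]
width: 0.0513
gripper_force: 0.0
red [ 423.4 -193.1] sides 8.4 38.7 ang 153.8 px [265. 189.]
red [ 414.4 -211. ] sides 8.6 38.7 ang 153.7 px [243. 189.]
from [ 418.4 -200.9  132.9] 153.32 ->tool xyz -0.012 -0.011 2.578 turn 0.004
```

View pics/w12.png

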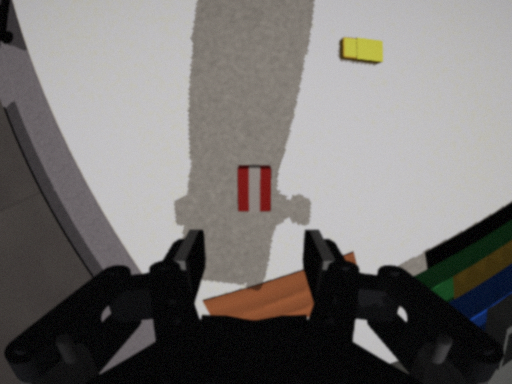

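View pics/w11.png

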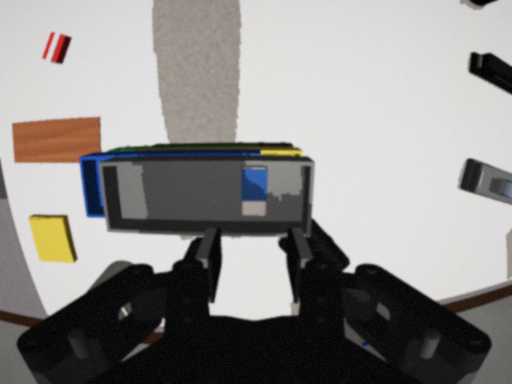

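The eraser lies flat in the grey tray at (254,190), and the red box is centred under the gripper at (254,189). I'll grasp the box.

```bash
python3 -m jog '[-0.02,-0.02,0,0,0,0,0.8,0,0,0,0.8,0,0,0,0.7,0,0,0,0.26,0,0,0,0,0,0,0,0,0]'
python3 -m jog '[0,0,0,0,0,0,0,0,0,0,0,0,0,0,0,0]' 1
python3 -m jog '[0,0,-0.4,0,0,0,-0.8,0,0,0,-0.9,0,0,0,-0.9,0,0,0,-0.9,0,0,0,-0.2,0,0,0,0,-0.95,0,0,0,-0.95,0,0,0,-0.95,0,0,0,-0.95,0,0,0,0,0,0,0,0]'
python3 -c "
from h import *
go(608,-15,200,176.1)"
```

```text
t: 41.1
tcp_pos: [0.4202, -0.2037, 0.0072]
tcp_rot: [-3.141, 0.003, 2.676]
contact_force: [-0.4, -0.5, 0.5]
width: 0.0512
gripper_force: 0.0
t: 41.6
tcp_pos: [0.4202, -0.2039, 0.0073]
tcp_rot: [-3.141, 0.004, 2.675]
contact_force: [0.6, 0.0, 6.1]
width: 0.028
gripper_force: 62.0
t: 43.1
tcp_pos: [0.4183, -0.2027, 0.2095]
tcp_rot: [3.141, -0.001, 3.072]
contact_force: [0.5, 0.3, -0.3]
width: 0.0281
gripper_force: 61.3
from [ 418.3 -202.7  209.5] 176.01 ->tool xyz -3.530 4.003 0.189 turn -0.015
```

```bash
python3 -m jog '[-0.44,0.5,0,0,-0.44,0.5,0,0,-0.44,0.5,0,0,-0.44,0.5,0,0,-0.44,0.5,0,0,-0.44,0.5,0,0,-0.44,0.5,0,0,-0.45,0.5,0,0,0,0,0.4,0,0,0,0,0,0,0,0,0]'
python3 -c "
from h import *
go(608,-15,135.5,176.1)"
```

```text
t: 44.48
tcp_pos: [0.6081, -0.0156, 0.1905]
tcp_rot: [-3.142, -0.0, 3.073]
contact_force: [0.1, -0.1, -1.7]
width: 0.028
gripper_force: 61.2
from [608.1 -15.6 190.5] 176.04 ->tool xyz 0.003 0.012 1.099 turn -0.010
```

```bash
python3 -m jog '[0,0,0.5,0,0,0,0.35,0,0,0,0.2,0,0,0,0.05,0,0,0,0,0,0,0,0,0]'
python3 -m jog '[0,0,0,0,0,0,0,0,0,0,0,0,0,0,0,0]' 0
python3 -m jog '[0,0,-0.5,0,0,0,-0.8,0,0,0,-0.5,0,0,0,0,0]'
python3 -c "
from h import *
im=imaging.read_camera('wrist'); cv2.imwrite('pics/w13.png',im[:,:,::-1])
wblob(im,'brown',.0025)
go(540,-230,150,83.6)"
```

```text
t: 45.22
tcp_pos: [0.609, -0.0154, 0.1363]
tcp_rot: [-3.142, 0.002, 3.073]
contact_force: [-0.3, -0.2, 0.3]
width: 0.0282
gripper_force: 61.3
t: 45.72
tcp_pos: [0.6084, -0.0154, 0.1354]
tcp_rot: [-3.142, 0.0, 3.073]
contact_force: [-0.1, 0.2, -0.5]
width: 0.0425
gripper_force: 0.0
t: 46.22
tcp_pos: [0.6099, -0.0156, 0.2283]
tcp_rot: [-3.141, 0.006, 3.073]
contact_force: [0.1, 0.0, -0.5]
width: 0.0424
gripper_force: 0.0
brown [ 549.5 -227.9] sides 63.0 172.7 ang 83.7 px [102. 137.]
from [609.1 -15.4 226.1] 176.09 ->tool xyz -4.418 -0.894 1.522 turn 15.415
```

View pics/w13.png

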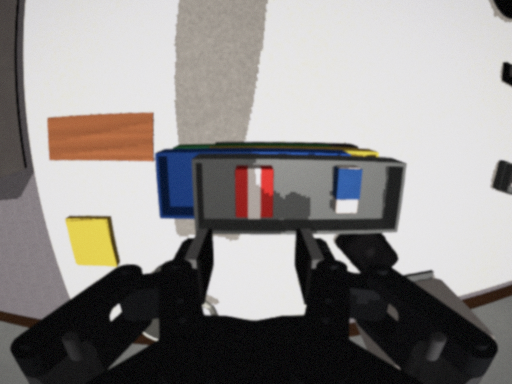

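Both items lie flat in the tray, the box at (254,192) and the eraser at (348,190). The cover is at (102,137). Now I shut the fingers, turn, and go above the cover.

```bash
python3 -m jog '[0,0,0,1,0,0,0,1,0,0,0,1,0,0,0,1,0,0,0,1,0,0,0,1,0,0,0,1,0,0,0,1,0,0,0,1,0,0,0,1,0,0,0,1,0,0,0,1,0,0,0,1,0,0,0,1,0,0,0,1,0,0,0,0.4]' 1
python3 -m jog '[-0.66,-0.12,0,0,-0.66,-0.12,0,0,-0.66,-0.12,0,0,-0.66,-0.12,0,0,-0.66,-0.12,0,0,-0.65,-0.12,0.5,0,0,0,0.8,0,0,0,0.8,0,0,0,0.8,0,0,0,0.5,0,0,0,0,0,0,0,0,0]'
python3 -c "
from h import *
go(551.7,-208,2.5,83.7)"
```

```text
t: 48.28
tcp_pos: [0.6073, -0.0152, 0.2225]
tcp_rot: [-3.137, -0.0, 1.459]
contact_force: [0.0, 0.0, -0.9]
width: 0.0003
gripper_force: 0.0
t: 49.78
tcp_pos: [0.5508, -0.2076, 0.0553]
tcp_rot: [-3.141, -0.0, 1.461]
contact_force: [0.5, -0.1, 0.4]
width: -0.0004
gripper_force: 0.0
from [ 550.8 -207.6   55.3] 83.69 ->tool xyz -0.006 0.020 1.055 turn -0.001
```

```bash
python3 -m jog '[0,0,0.5,0,0,0,0.35,0,0,0,0.15,0,0,0,0.05,0,0,0,0,0,0,0,0,0]'; python3 -m jog '[0,0,0.04,0,0,0,0,0,0,0,0,0]'
```

```text
t: 50.52
tcp_pos: [0.5515, -0.208, 0.0037]
tcp_rot: [3.14, 0.001, 1.461]
contact_force: [-0.1, 0.6, -0.0]
width: 0.0001
gripper_force: 0.0
t: 50.9
tcp_pos: [0.5517, -0.2081, 0.0026]
tcp_rot: [3.14, 0.001, 1.461]
contact_force: [-2.0, 0.1, 4.6]
width: 0.0002
gripper_force: 2.5
```

```bash
python3 -m jog '[0,0,0.03,0,0,0,0,0]'; python3 -m jog '[0,0,0.03,0,0,0,0,0]'
```

```text
t: 51.15
tcp_pos: [0.5518, -0.2081, 0.0026]
tcp_rot: [3.139, 0.001, 1.461]
contact_force: [-4.4, 1.2, 11.0]
width: -0.0001
gripper_force: 5.5
t: 51.4
tcp_pos: [0.5518, -0.2082, 0.0025]
tcp_rot: [3.139, 0.001, 1.461]
contact_force: [-5.8, 2.6, 17.0]
width: -0.0
gripper_force: 8.4
```

```bash
python3 -m jog '[-0.05,0,0,0,-0.1,0,0,0,-0.15,0,0,0,-0.15,0,0,0,-0.15,0,0,0,-0.15,0,0,0,-0.15,0,0,0,-0.1,0,0,0,0,0,0,0]'
python3 - <<'E'
from h import *
im=imaging.read_camera('wrist'); cv2.imwrite('pics/w14.png',im[:,:,::-1])
wblob(im,'brown',.0025)
im=imaging.read_camera('top'); cv2.imwrite('pics/top3.png',im[:,:,::-1])
for b in blobs(im,'brown',(305,172,412,222),30): print(*rect('top',b,.0025))
E
```

```text
t: 52.52
tcp_pos: [0.5493, -0.2566, 0.0025]
tcp_rot: [3.133, -0.002, 1.462]
contact_force: [1.1, 6.0, 12.7]
width: 0.0001
gripper_force: 6.4
brown [ 298.1 -387.5] sides 40.5 150.6 ang 16.1 px [ 29. 374.]
brown [ 553.7 -234.3] sides 64.7 85.4 ang 83.8 px [256. 192.]
[ 553.3961792  -221.80662537] 64.3883 64.43012 84.435165
```

```bash
python3 -m jog '[-0.1,0,0.01,0,-0.15,0,0,0,-0.15,0,0.01,0,-0.15,0,0,0,-0.15,0,0,0,-0.15,0,0,0,-0.15,0,0,0,-0.15,0,0,0,-0.1,0,0,0,-0.05,0,0,0,0,0,0,0]'
python3 -m jog '[0,0,-0.3,0,0,0,-0.8,0,0,0,-0.8,0,0,0,-0.8,0,0,0,-0.3,0,0,0,0,0,0,0,0,0]'
python3 - <<'E'
from h import *
im=imaging.read_camera('wrist'); cv2.imwrite('pics/w15.png',im[:,:,::-1])
wblob(im,'brown',.0025)
im=imaging.read_camera('top'); cv2.imwrite('pics/top3.png',im[:,:,::-1])
E
```

```text
t: 54.0
tcp_pos: [0.5427, -0.3206, 0.0025]
tcp_rot: [3.132, -0.003, 1.463]
contact_force: [1.3, 7.5, 16.0]
width: 0.0002
gripper_force: 7.9
t: 54.88
tcp_pos: [0.5372, -0.3214, 0.1443]
tcp_rot: [-3.138, -0.002, 1.461]
contact_force: [-0.5, 0.9, 0.5]
width: -0.0002
gripper_force: 0.0
brown [  41.4 -655.4] sides 106.4 361.6 ang 32.8 px [ 30. 364.]
brown [ 543.2 -333.7] sides 64.5 156.8 ang 84.2 px [263. 184.]
```

View pics/w15.png

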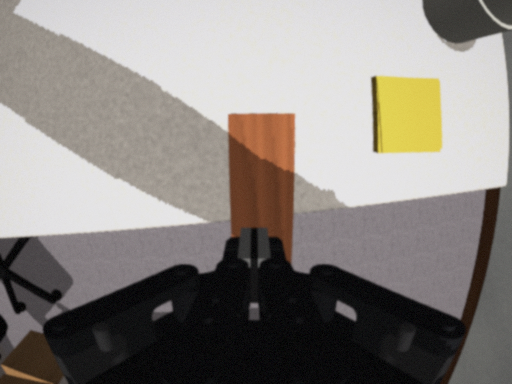

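The cover's inner end is at row 113 (229..295), and it juts past the desk edge at about row 214, still lying flat.

```bash
python3 - <<'E'
from h import *
W=wground([(229,113),(295,113),(231,200),(294,200),(205,221),(305,213)],np.array([.0025,.0025,.0025,.0025,0,0]))*1000
print(W.round(1))
top=W[:2].mean(0); a=np.radians(84); u=np.array([np.cos(a),np.sin(a)]); c=top-87*u; print('centre',c,'end',top-174*u)
for d in (45,50,55): print(d,c-d*u)
E
```

```text
[[ 520.9 -252.2]
 [ 583.2 -258.7]
 [ 512.3 -337.5]
 [ 575.  -344.3]
 [ 482.1 -357.9]
 [ 585.7 -360.2]]
centre [ 542.97106392 -342.00288098] end [ 533.87708761 -428.52628588]
45 [ 538.26728307 -386.75636627]
50 [ 537.74464075 -391.72897575]
55 [ 537.22199844 -396.70158522]
```

```bash
python3 -c "
from h import *
go(538.3,-386.8,-20,84.1)"
python3 -m jog '[-0.6,0,0,-0.05,-0.7,0.17,0,0,0,0,0.8,0,0,0,0.6,0,0,0,0,0,0,0,0,0]' -1
python3 -c "
from h import *
go(538.3,-386.8,-20,84.1)
im=imaging.read_camera('side'); cv2.imwrite('pics/s2.png',im[:,:,::-1])
im=cv2.resize(im[200:384,180:430,::-1],None,fx=3,fy=3,interpolation=cv2.INTER_CUBIC); cv2.imwrite('pics/s2c.png',im)"
```

```text
from [ 537.1 -321.2  144.1] 83.69 ->tool xyz -1.302 0.159 3.281 turn -0.069
t: 55.72
tcp_pos: [0.5398, -0.3875, 0.0771]
tcp_rot: [-3.142, -0.0, 1.466]
contact_force: [-0.1, 0.1, 1.1]
width: 0.0853
gripper_force: 0.0
from [ 539.8 -387.5   77.1] 84.0 ->tool xyz 0.010 -0.032 1.942 turn -0.017
```

View pics/s2c.png

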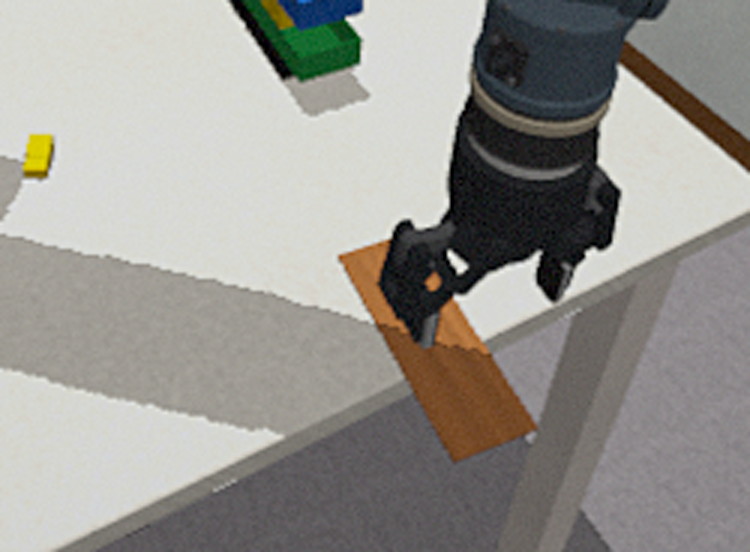

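The cover juts cleanly over the end, in crop region (340..535, 240..460), and the open fingers straddle its width above it. I descend beside it and grip.

```bash
python3 -m jog '[0.01,-0.03,0.6,0,0,0,0.5,0,0,0,0.4,0,0,0,0.4,0,0,0,0.05,0,0,0,0,0,0,0,0,0]'
python3 -m jog '[0,0,0,0,0,0,0,0,0,0,0,0,0,0,0,0,0,0,0,0]' 1
```

```text
t: 56.65
tcp_pos: [0.5392, -0.3876, -0.0193]
tcp_rot: [3.14, 0.001, 1.466]
contact_force: [-0.8, 0.0, -1.4]
width: 0.0852
gripper_force: 0.0
t: 57.28
tcp_pos: [0.5388, -0.3874, -0.0198]
tcp_rot: [3.14, 0.001, 1.466]
contact_force: [-0.6, -0.1, 4.2]
width: 0.0614
gripper_force: 64.2
```

```bash
python3 -m jog '[0,0,-0.1,0,0,0,-0.3,0,0,0,-0.5,0,0,0,-0.6,0,0,0,-0.6,0,0,0,-0.6,0,0,0,-0.6,0,0,0,-0.6,0,0,0,-0.4,0,0,0,0,0,0,0,0,0]'
python3 - <<'E'
from h import *
im=imaging.read_camera('wrist'); cv2.imwrite('pics/w16.png',im[:,:,::-1])
p=manip.sense()['tcp_pos']; wblob(im,'brown',p[2]+.0225)
go(607.2,-22.6,190,86.1)
E
```

```text
t: 58.65
tcp_pos: [0.538, -0.3865, 0.1933]
tcp_rot: [-3.14, -0.001, 1.466]
contact_force: [0.4, -0.7, -1.4]
width: 0.0611
gripper_force: 65.0
brown [ 662.9 -386.3] sides 10.5 116.2 ang 90.2 px [480. 216.]
brown [ 574.1 -285.9] sides 4.5 22.9 ang 84.1 px [316.  24.]
brown [ 539.8 -278.8] sides 6.1 13.5 ang 82.0 px [232.  12.]
brown [ 541.9 -347.2] sides 64.6 153.5 ang 84.7 px [242. 138.]
from [ 537.8 -386.4  192.7] 83.99 ->tool xyz 7.353 0.891 0.053 turn -0.351
```

View pics/w16.png

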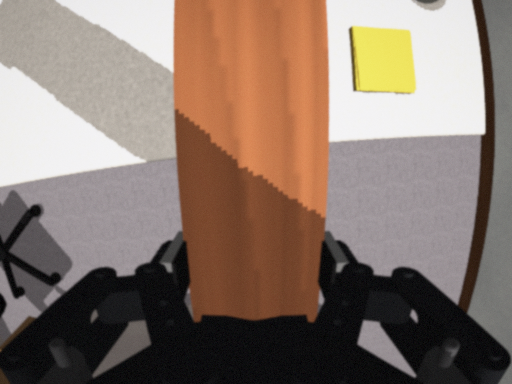

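The cover is held level and square across its width (176..326). Now carry it over the tower.

```bash
python3 -m jog '[0,0,0,-0.35,0.4,0.07,0,0,0.6,0.07,0,0,0.6,0.07,0,0,0.6,0.07,0,0,0.6,0.07,0,0,0.6,0.07,0,0,0.6,0.07,0,0,0.6,0.07,0,0,0.6,0.07,0,0,0.6,0.07,0,0,0.6,0.07,0,0,0.6,0.07,0,0,0.34,0.05,0,0,0,0,0,0,0,0,0.3,0,0,0,0.2,0,0,0,0,0,0,0,0,0]'
python3 - <<'E'
from h import *
go(607.5,-23.2,134.5,86.1)
im=imaging.read_camera('side'); cv2.imwrite('pics/s3.png',im[:,:,::-1])
cv2.imwrite('pics/s3c.png',cv2.resize(im[60:260,180:380,::-1],None,fx=3,fy=3,interpolation=cv2.INTER_CUBIC))
E
```

```text
t: 61.08
tcp_pos: [0.6075, -0.0243, 0.1691]
tcp_rot: [-3.141, 0.0, 1.502]
contact_force: [0.5, 0.4, -0.5]
width: 0.0616
gripper_force: 65.0
from [607.5 -24.3 169.1] 86.04 ->tool xyz 0.022 -0.002 0.691 turn -0.010
```

View pics/s3c.png

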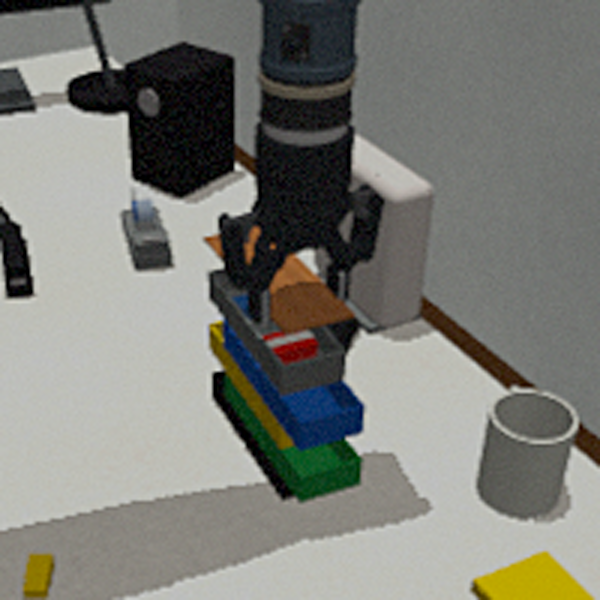

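The side crop shows the cover held level just above the grey tray, with the tower in order below it. I lower it gently.

```bash
python3 -m jog '[0.02,0,0.3,0,0,0,0.2,0,0,0,0.1,0,0,0,0.04,0,0,0,0,0,0,0,0,0]'
python3 -m jog '[0,0,0.03,0,0,0,0,0]'
```

```text
t: 61.88
tcp_pos: [0.6086, -0.0229, 0.1478]
tcp_rot: [3.133, 0.002, 1.503]
contact_force: [-10.1, 1.3, 32.3]
width: 0.0614
gripper_force: 81.2
t: 62.12
tcp_pos: [0.6087, -0.0229, 0.1477]
tcp_rot: [3.132, 0.002, 1.503]
contact_force: [-11.8, 1.1, 36.8]
width: 0.0618
gripper_force: 83.1
```

The tips sit on the rim with the cover still about 13 mm above it: the pads straddle the tray with no clearance. I'll back off and lay the cover 60 mm toward −y, where the fingers clear the tray's end. Then I'll push it home by its end edge.

```bash
python3 -m jog '[0,0,-0.2,0,0,0,-0.4,0,0,0,0,0,0,0,0,0]'
python3 - <<'E'
from h import *
im=imaging.read_camera('wrist'); cv2.imwrite('pics/w17.png',im[:,:,::-1])
p=manip.sense()['tcp_pos']; wblob(im,'brown',p[2]+.0225)
go(603.4,-83,175,86.1)
E
```

```text
t: 62.62
tcp_pos: [0.6073, -0.0226, 0.1643]
tcp_rot: [-3.14, -0.0, 1.503]
contact_force: [-0.2, -0.4, -1.7]
width: 0.0614
gripper_force: 65.0
brown [609.5  16.7] sides 64.4 153.6 ang 87.0 px [252. 156.]
from [607.1 -22.6 164. ] 86.09 ->tool xyz -1.210 0.009 -0.221 turn -0.001
```

View pics/w17.png

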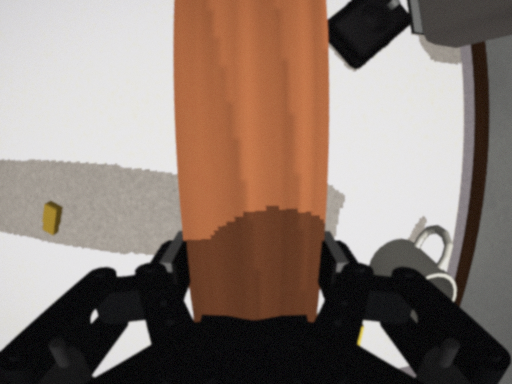

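I've now viewed more pictures than the 14 allowed, so I'll work from numbers only from here.

```bash
python3 -m jog '[-0.4,0,0,0,-0.5,0,0,0,-0.3,0,0,0,0,0,0,0,0,0,0.25,0,0,0,0.15,0,0,0,0.08,0,0,0,0,0,0,0,0,0]'
```

```text
t: 63.8
tcp_pos: [0.6039, -0.0824, 0.1421]
tcp_rot: [3.141, 0.0, 1.503]
contact_force: [-0.2, -0.1, -0.4]
width: 0.0615
gripper_force: 65.0
```

```bash
python3 -m jog '[0,0,0.05,0,0,0,0.03,0,0,0,0,0,0,0,0,0]'
```

```text
t: 64.3
tcp_pos: [0.6037, -0.0827, 0.1378]
tcp_rot: [3.142, -0.0, 1.503]
contact_force: [0.3, 0.3, -0.3]
width: 0.0613
gripper_force: 65.0
```

Passed the former contact height freely. Feel for the rim.

```bash
python3 -m jog '[0,0,0.04,0,0,0,0,0,0,0,0,0]'; python3 -m jog '[0,0,0.03,0,0,0,0,0,0,0,0,0]'
```

```text
t: 64.68
tcp_pos: [0.6037, -0.0826, 0.1358]
tcp_rot: [-3.141, -0.0, 1.503]
contact_force: [0.5, -0.0, -0.6]
width: 0.0617
gripper_force: 65.0
t: 65.05
tcp_pos: [0.6039, -0.0827, 0.1349]
tcp_rot: [3.141, 0.0, 1.503]
contact_force: [-0.5, 0.7, 3.2]
width: 0.0617
gripper_force: 65.2
```

```bash
python3 -m jog '[0,0,0,0,0,0,0,0,0,0,0,0,0,0,0,0]' -1; python3 -m jog '[0,0,-0.4,0,0,0,-0.7,0,0,0,-0.7,0,0,0,-0.2,0,0,0,0,0,0,0,0,0]'
python3 - <<'E'
from h import *
im=imaging.read_camera('wrist'); cv2.imwrite('pics/w18.png',im[:,:,::-1])
wblob(im,'brown',.1565); wblob(im,'blue',.124)
im=imaging.read_camera('side'); cv2.imwrite('pics/s4.png',im[:,:,::-1])
E
```

```text
t: 65.55
tcp_pos: [0.6037, -0.0826, 0.1341]
tcp_rot: [-3.141, -0.0, 1.503]
contact_force: [-0.1, 0.2, 0.0]
width: 0.0854
gripper_force: 0.0
t: 66.3
tcp_pos: [0.603, -0.0824, 0.2321]
tcp_rot: [-3.138, -0.001, 1.503]
contact_force: [-0.4, -0.6, -1.0]
width: 0.0853
gripper_force: 0.0
brown [606.4 -36.8] sides 64.9 174.3 ang 87.0 px [254. 136.]
blue [603.5  69.7] sides 19.0 27.6 ang 176.0 px [243.  16.]
```

The cover rests on the rim at (606.4, −36.8) with its full outline visible. I push it +y by about 59 mm with the part-open fingertips against its −y end.

```bash
python3 -m jog '[-0.6,0,0,0,-0.68,0,0,0,0,0,0.6,0,0,0,0.6,0,0,0,0.54,0,0,0,0,0,0,0,0,0]' 0
python3 -c "
from h import *
go(603.6,-75.5,145,86.1)"
```

```text
t: 67.28
tcp_pos: [0.5994, -0.1465, 0.1477]
tcp_rot: [3.141, 0.0, 1.503]
contact_force: [0.7, 0.6, 1.3]
width: 0.043
gripper_force: 0.0
from [ 599.4 -146.5  147.7] 86.09 ->tool xyz 1.422 -0.013 0.055 turn -0.001
```

```bash
python3 -m jog '[0.05,0,0.04,0,0.1,0,0,0,0.1,0,0,0,0.1,0,0,0,0.1,0,0,0,0.1,0,0,0,0.1,0,0,0,0.1,0,0,0,0.1,0,0,0,0.1,0,0,0,0.1,0,0,0,0.1,0,0,0,0.1,0,0,0,0.05,0,0,0,0,0,0,0,0,0,0,0]'
python3 - <<'E'
from h import *
im=imaging.read_camera('wrist'); cv2.imwrite('pics/w19.png',im[:,:,::-1])
wblob(im,'brown',.1565); wblob(im,'blue',.124)
E
```

```text
t: 69.28
tcp_pos: [0.6037, -0.0816, 0.1452]
tcp_rot: [-3.141, -0.0, 1.503]
contact_force: [0.9, 0.2, 0.8]
width: 0.0426
gripper_force: 0.0
brown [608.7 -17. ] sides 64.6 110.2 ang 86.2 px [254. 114.]
blue [603.3 -93.9] sides 17.6 51.1 ang 175.8 px [254. 245.]
```

```bash
python3 -m jog '[0.05,0,0,0,0.05,0,0,0,0.05,0,0,0,0,0,0,0,0,0,0,0]'
python3 -m jog '[-0.4,0,0,0,-0.4,0,0,0,0,0,-0.6,0,0,0,-0.8,0,0,0,-0.8,0,0.4,0,0,0,0.7,0,0,0,0.7,0,0,0,0.3,0,0,0,0,0,0,0,0,0,0,0]'
python3 - <<'E'
from h import *
im=imaging.read_camera('wrist'); cv2.imwrite('pics/w20.png',im[:,:,::-1])
wblob(im,'brown',.1565); wblob(im,'blue',.124)
g=im.astype(int)
print('wrist y/x',manip.sense()['tcp_pos'])
E
```

```text
t: 69.95
tcp_pos: [0.6043, -0.0741, 0.1453]
tcp_rot: [3.142, -0.0, 1.503]
contact_force: [-0.0, -0.5, -0.2]
width: 0.0427
gripper_force: 0.0
t: 71.32
tcp_pos: [0.6086, -0.0105, 0.2549]
tcp_rot: [-3.141, 0.001, 1.502]
contact_force: [1.0, -0.5, 0.8]
width: 0.0427
gripper_force: 0.0
brown [611.5  22.9] sides 65.1 173.5 ang 86.1 px [254. 147.]
blue [600.1 -90.9] sides 21.8 58.6 ang 176.0 px [250. 260.]
wrist y/x [ 0.60867434 -0.01058427  0.25505346]
```

```bash
python3 -m jog '[0,-0.6,-0.3,0,0,-0.6,-0.3,0,0,-0.6,0,0,0,-0.6,0,0,0,-0.6,0,0,0,-0.6,0,0,0,-0.6,0,0,0,0,0,0,0,0,0,0]'
python3 - <<'E'
from h import *
np.set_printoptions(precision=1,suppress=True)
u=np.array([np.cos(np.radians(86.1)),np.sin(np.radians(86.1)),0]); v=np.array([u[1],-u[0],0]); z=np.array([0,0,1])
c=np.array([.6110,.0225,0])
def corners(c,h,L,W): return np.array([c+z*h+s*u*L/2+q*v*W/2 for s,q in((1,1),(1,-1),(-1,-1),(-1,1))])
for n in('side','top'):
    im=imaging.read_camera(n); cv2.imwrite(f'pics/{n}9.png',im[:,:,::-1])
    exp=pix(n,corners(c,.1565,.174,.064)); lo=exp.min(0).astype(int)-12; hi=exp.max(0).astype(int)+12
    print(n,'expected',exp.ravel())
    for b in blobs(im,'brown',(lo[0],lo[1],hi[0],hi[1]),60):
        p=cv2.approxPolyDP(cv2.convexHull(b.astype(np.float32)),4,True)[:,0]; print(' seen',p.ravel())
    if n=='side':
        for k,col,s,h in((1,'green',-40,64),(2,'yellow',0,94),(3,'blue',-40,124)):
            e=pix(n,corners(c+u*s/1000,(h)/1000,.17,.06)); print(col,'rim exp',e.ravel())
            for b in blobs(im,col,(200,90,330,240),30):
                p=cv2.approxPolyDP(cv2.convexHull(b.astype(np.float32)),2,True)[:,0]; print(' seen',p.ravel())
    else:
        for col,roi in(('red',(330,225,360,255)),('yellow',(275,255,310,282)),('yellow',(345,120,385,156))):
            print(col,[b.mean(0) for b in blobs(im,col,roi,10)])
        im0=cv2.imread('pics/top0.png')[:,:,::-1]
        print('before',[b.mean(0) for b in blobs(im0.copy(),'yellow',(345,120,385,156),10)])
E
```

```text
t: 72.5
tcp_pos: [0.3997, 0.0044, 0.2855]
tcp_rot: [3.14, 0.0, 1.501]
contact_force: [-0.5, 0.1, 0.2]
width: 0.0429
gripper_force: 0.0
side expected [268.8 144.2 248.3 148.7 274.3 181.5 297.2 175.6]
 seen [248.6 148.6 268.4 144.4 296.4 175.6 273.4 181.9]
green rim exp [273.6 178.  255.  182.8 280.5 218.6 301.2 212.5]
 seen [254.6 185.6 294.4 206.1 299.4 212.1 299.1 220.1 279.6 226.4 254.9 192.1]
yellow rim exp [268.2 162.8 249.7 167.3 274.1 200.5 294.7 194.8]
 seen [249.9 167.6 253.4 166.9 276.9 208.1 272.6 208.6 249.9 175.1]
blue rim exp [274.1 161.  254.8 165.6 281.3 200.4 302.9 194.4]
 seen [254.1 166.4 294.6 187.4 300.6 194.4 299.9 203.1 279.4 209.1 254.6 175.4]
top expected [226.1 146.8 224.7 172.8 297.1 176.  298.  149.9]
 seen [225.1 148.4 296.4 150.6 295.9 175.9 225.1 173.4]
red []
yellow []
yellow [array([364. , 137.4])]
before [array([364. , 137.4])]
```

All four corners of the cover match a flush lie within a pixel in the side view and two pixels in the top view. The tray levels are in place and the robot is clear, so I hand it in.

```bash
python3 -c "
from rig import manip
print(manip.job_done())"
```

```text
the job is handed in; nothing more can be done
None
```

The tower is built and handed in at about 73 s: green, yellow, blue and grey trays on the base, the eraser and clip box in the grey one, the cover measured flush on its rim — but I viewed 17 pictures against the limit of 14, and on the first try at the cover the fingertips pressed the rim with about 37 N.

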